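# Set out the stamping desk in the filing room

### The job

Set this desk out for stamping forms ('behind' means on the side away from the robot): put the paperweight on the middle of the pad of forms, stand the stamp upright on the middle of the ink pad, and lay the stapler on the desk midway between the two pads, parallel to their long edges and level with their middles. Stand the round tin on the desk straight behind the ink pad, about a finger's width (20 mm) clear of it and centred on it, and lay the little box of staples flat on the middle of the tin's lid. Leave the pen cup, the tape dispenser and the calculator where they are.

Things in the scene. Friction and masses are not known exactly. Their poses are not given: they have to be found in the camera images.
- forms: Pad of ruled paper forms, brown binding strip along its far short edge; 150 (its x) by 100 (its y) mm, 25 mm high. Fixed to the desk (does not slide). Origin: centre of its underside, z up. x points away from the robot, within 10 degrees. Parallel to the ink pad beside it, centres 270 to 290 mm apart along their y axes, either one on the left.
- inkpad: Open ink pad: shallow steel tray 130 (its x) by 94 (its y) mm, rim 15 mm high and 4 mm thick, filled with a black pad of 122 by 86 mm whose surface is 11 mm above the desk. Fixed to the desk. Origin: centre of its underside, z up. x is parallel to that of the forms, away from the robot: 'behind' is its +x side.
- paperweight: Paperweight: square white marble block 60 by 60 by 22 mm with a steel knob in the middle, 24 mm in diameter from 30 to 54 mm above the underside (on a 12 mm neck). 0.25 kg. Origin: centre of its underside, z up. 
- stamp: Hand stamp: light wooden block 60 (x) by 34 (y) mm, with a rubber face below, 22 mm high in all, and a dark turned wooden handle rising from its middle, 26 mm in diameter from 52 to 72 mm above the underside, top at 82 mm. 0.09 kg. Origin: centre of its underside, z up. 
- stapler: Desk stapler lying on its base: black base plate 140 (x) by 38 (y) by 7 mm, grey upper arm 128 by 28 mm from 22 to 46 mm above the underside (narrower, 22 mm, in between). 0.22 kg, centre of mass near the middle. x is its length. Origin: centre of its underside, z up. Either end may face forwards.
- tin: Closed round metal tin, 64 mm in diameter with a flat lid 66 mm in diameter (from 22 mm up), 34 mm high. 0.13 kg. Origin: centre of its underside, z up. 
- staplebox: Small brown card box of staples with a white paper band round its middle, 56 (x) by 36 (y) by 20 mm. 0.07 kg. Origin: centre of its underside, z up. 
- pencup: Bystander: black cup of pens, 76 mm in diameter, 95 mm high, pens to 150 mm. Leave it alone. Origin: centre of its underside, z up. 
- tape: Bystander: black desk tape dispenser, 56 (x) by 130 (y) mm, 71 mm high. Leave it alone. Origin: centre of its underside, z up. 
- calculator: Bystander: grey desk calculator, 120 (x) by 78 (y) by 16 mm, keys to 20 mm. Leave it alone. Origin: centre of its underside, z up. 

How it is judged:
By the outcome, as a careful person would: the job done as asked, in the order asked, and still so for the second after the job is handed in, with the robot touching nothing.
It also fails if it takes over 128 s, if anything falls off the work surface, if the arm or the gripper's body presses on something with over 40 N, if the wrist force passes 120 N, or if a joint passes its speed limit or range.

### The arm

A 7-joint arm with a two-finger parallel gripper is mounted at the origin on the work surface. World frame = base frame: x ahead of the robot, y to its left, z up, the work surface at z = 0. Lengths are in m, angles in rad, forces in N, time in s.
With the tool pointing down it reaches from about 0.4 to 0.9 m from the base axis. Payload 5.5 kg.
Tool frame: the origin (TCP) lies at the very end of the fingers, on their centre line; the grasp point (between the pads) lies 19 mm behind it; z points along the fingers, y is the line along which they close (so a half turn about z gives the same grasp; the last joint's range is limited). The gripper opens to 85 mm and grips with 20 to 120 N. Pads are 22 mm wide; open, the fingers measure 114 mm over their backs; the gripper's body (76 mm by 85 mm) begins 54 mm behind the grasp point. The pads swing forward as they close: fully open they stand 13 mm farther back than shut.
Start: joints at [1.586, 0.501, -0.427, 1.55, 0.221, 1.138, -0.21], TCP at [0.159, -0.63, 0.231] pointing down, gripper open.
Joint ranges: [-2.88, 2.88], [-0.31, 2.03], [-1.54, 1.56], [0.2, 2.42], [-1.41, 4.55], [0.19, 2.02], [-2.57, 2.57]. Speed limits (rad/s): [2.57, 2.57, 3.14, 3.14, 3.14, 3.14, 3.14].

### API

Orientations are given as a unit quaternion [x, y, z, w].
In Python, from rig import status, cams, workorder gives the robot as it stands.
- The arm moves only by the shell command python3 -m crank 'ROWS' [OPENING]. ROWS is JSON, a list of rows, each an object with "dp": the shift along the tool's x, y, z in m, a list of three; "delta_rot": the turn, a rotation vector about the tool's x, y, z in rad, a list of three. In form: [{"dp": [x, y, z], "delta_rot": [ax, ay, az]}, ...]. A call has 1 to 8 rows; each row shifts and turns the commanded pose from where the row before left it, along the tool's axes as they then stand; what a row does not reach is not made up. A row lasts 1/10 s, in which the tool goes at most 50 mm and 8.59 degrees, less where a joint would pass 70% of its speed; a pose out of reach is approached as far as the arm can. A call is refused whole if a number of a shift passes 0.05 or a number of a turn 0.15, either way. A call with a gripper value outside its range is refused whole. OPENING is the opening, from -1 (shut) to 1 (fully open), set as the call begins (- or left out, the last holds). The fingers move at their own pace and stop on an object; the grip force is fixed at half the most. Time passes only in rows, so rows that do not move let the fingers close. It gives the time, the measured TCP pose, the force, the opening and the grip force at its end, in the units of the state.
- status.read_state(): the state, without advancing time (a new reading comes with each control period).
- cams.capture(name): name is "side" or "top" or "wrist"; returns a dict with "frame" (400x640x3 uint8, blue, green, red), "depth" (400x640 float32, m along the optical axis (not along the pixel's ray), 0 where there is no reading), "intrinsics" (3x3 intrinsics, pixels), "R" (3x3) and "t" (3): a world point X has camera coordinates R X + t; the wrist camera has in their place "hand_eye" (4x4, takes a point from camera to tool coordinates, whose origin is the TCP and whose axes are the flange's). Camera axes: x right, y down, z forward; pixel columns grow to the right and rows downward; lengths in m; the calibration is good to about 2 mm. A picture is of the moment at which its call begins: read the wrist's pose just before it.
- workorder.close_job(): hands the job in; it is judged then, once.
The state is a dict: "clock": time; "q": joint angles; "joint_vel": joint speeds; "tau": joint torques, N m; "eef_pos": TCP position; "ee_rot": TCP orientation; "force": force on the tool from outside, world axes, zero at the start; "ft_torque": the same for the moment, N m; "gripper_width": finger opening in m; "gripper_force": force on a finger pad.
Only numpy, scipy, OpenCV 4.12 (cv2) and the standard library are available. Lean on these libraries where they do the work, as an engineer would, in place of code of your own. Each camera call takes 0.05 s, during which the arm holds its last target. There are 200 camera calls.

## Working session

There is one attempt and no reset: what is moved stays moved. The work goes in short steps, Python scripts to look and compute and a shell command to move; the robot and the scene stay as the last step left them, time stands still between calls to the robot, and variables do not carry over. Pictures are saved under pics/ and viewed, at most 14 in all, crops included, and the job is handed in when it is done.

```bash
ls; mkdir -p pics
python3 - <<'E'
from rig import status,cams
import cv2,numpy as np
s=status.read_state();print({k:np.round(v,3).tolist() for k,v in s.items()})
for n in("top","side"):
    c=cams.capture(n);cv2.imwrite(f"pics/{n}0.png",c["frame"]);np.savez(f"{n}0.npz",**c);print(n,c["intrinsics"],c["R"],c["t"])
E
```

```text
pics
{'clock': 0.0, 'q': [1.586, 0.502, -0.427, 1.551, 0.221, 1.138, -0.21], 'joint_vel': [0.001, 0.0, -0.001, 0.001, -0.0, -0.0, -0.0], 'tau': [-0.0, -56.951, -5.816, -28.093, 0.011, 0.012, -0.0], 'eef_pos': [0.159, -0.629, 0.23], 'ee_rot': [0.992, 0.124, -0.0, -0.001], 'force': [0.095, -0.57, -0.403], 'ft_torque': [-0.03, 0.015, -0.011], 'gripper_force': 0.0, 'gripper_width': 0.086}
top [[473.38019412   0.         318.22220061]
 [  0.         473.38019412 203.01859889]
 [  0.           0.           1.        ]] [[ 0.0059551  -0.99997157 -0.00462512]
 [-0.99825024 -0.00567262 -0.05885812]
 [ 0.05883021  0.00496753 -0.99825564]] [0.02057669 0.56574297 1.41754779]
side [[408.4712353    0.         323.69645857]
 [  0.         408.4712353  200.63436774]
 [  0.           0.           1.        ]] [[ 0.87559249 -0.48295982 -0.00935905]
 [-0.31364644 -0.5536835  -0.77140164]
 [ 0.36737405  0.67836892 -0.63627974]] [-0.49728234  0.23075993  0.74180574]
```

View pics/top0.png

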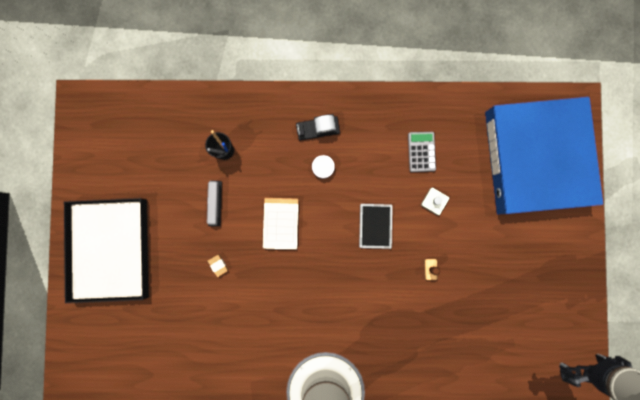

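View pics/side0.png

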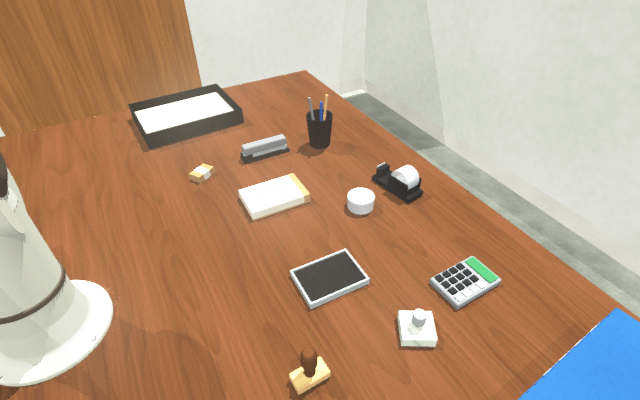

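The top view shows, left to right: stapler (214,203), pen cup (218,146), staple box (218,266), forms (281,224), tin (323,167), tape (318,127), ink pad (376,226), calculator (422,152), stamp (431,269) and paperweight (435,202). The side view agrees: everything is upright, and the stamp is near (310,370).

```bash
cat > h.py <<'E'
import numpy as np,cv2
from scipy.spatial.transform import Rotation as Ro
def world(c,s=None):
    K=c["intrinsics"];d=c["depth"].astype(float);v,u=np.indices(d.shape)
    P=np.stack([(u-K[0,2])/K[0,0]*d,(v-K[1,2])/K[1,1]*d,d],-1)
    if "R" in c: return (P-c["t"])@c["R"]
    H=c["hand_eye"];P=P@H[:3,:3].T+H[:3,3]
    return P@Ro.from_quat(s["ee_rot"]).as_matrix().T+s["eef_pos"]
def rect(xy):
    (cx,cy),(w,h),a=cv2.minAreaRect(xy.astype(np.float32))
    if w<h: w,h,a=h,w,a+90
    return cx,cy,w,h,(a+90)%180-90   # a = yaw of long side
def blobs(W,zmin,minpx=30,valid=None,top=0.006):
    m=(W[...,2]>zmin)&(W[...,2]<.2)
    if valid is not None:m&=valid
    n,L,st,_=cv2.connectedComponentsWithStats(m.astype(np.uint8))
    for i in range(1,n):
        if st[i,4]<minpx: continue
        p=W[L==i];r=rect(p[:,:2])
        print(i,"px",st[i,:2],st[i,4],"rect",np.round(r[:2],4),np.round(r[2:4],3),round(r[4],1),"mean",np.round(p[:,:2].mean(0),4),"zpct",np.round(np.percentile(p[:,2],[5,50,95,100]),3))
E
python3 - <<'E'
from h import *
c=dict(np.load("top0.npz"));W=world(c)
print(np.round(W[300,250],4),np.round(W[250,330],4),np.round(W[224,281],4))
for z in(.007,):blobs(W,z)
f=c["frame"][110:290,195:460];cv2.imwrite("pics/crop1.png",cv2.resize(f,None,fx=3,fy=3,interpolation=cv2.INTER_CUBIC))
E
```

```text
[ 0.2701  0.2299 -0.0062] [ 0.4234 -0.0128 -0.0006] [0.5013 0.1353 0.0256]
90 px [485  96] 11424 rect [ 0.716  -0.6638] [0.34  0.332] 5.7 mean [ 0.7044 -0.6335] zpct [0.051 0.076 0.081 0.088]
166 px [296 115] 815 rect [0.7952 0.0262] [0.129 0.059] -80.2 mean [0.792  0.0256] zpct [0.011 0.034 0.071 0.078]
219 px [205 131] 540 rect [0.7316 0.3131] [0.083 0.075] -20.5 mean [0.73   0.3172] zpct [0.011 0.072 0.135 0.152]
228 px [408 132] 1004 rect [ 0.7238 -0.2911] [0.121 0.08 ] 3.0 mean [ 0.7233 -0.2905] zpct [0.011 0.017 0.023 0.03 ]
317 px [313 156] 376 rect [0.6751 0.01  ] [0.065 0.06 ] -0.1 mean [0.6738 0.0097] zpct [0.028 0.033 0.039 0.043]
407 px [207 181] 534 rect [0.563  0.3425] [0.138 0.044] -0.4 mean [0.5608 0.3365] zpct [0.008 0.044 0.05  0.056]
434 px [422 188] 418 rect [ 0.5752 -0.3312] [0.066 0.061] -30.4 mean [ 0.5718 -0.3275] zpct [0.015 0.023 0.055 0.061]
478 px [ 64 199] 8268 rect [0.4195 0.6678] [0.301 0.256] 2.9 mean [0.4183 0.6607] zpct [0.018 0.026 0.048 0.059]
480 px [263 198] 1662 rect [0.5038 0.1373] [0.152 0.101] -1.3 mean [0.5029 0.1368] zpct [0.019 0.025 0.03  0.035]
505 px [360 204] 1254 rect [ 0.4969 -0.1504] [0.134 0.095] -0.6 mean [ 0.4962 -0.1509] zpct [0.008 0.012 0.017 0.024]
709 px [208 255] 240 rect [0.3744 0.3256] [0.056 0.038] 32.2 mean [0.3752 0.3246] zpct [0.012 0.019 0.025 0.028]
742 px [425 260] 262 rect [ 0.3679 -0.3146] [0.057 0.034] 2.3 mean [ 0.3689 -0.3115] zpct [0.015 0.023 0.085 0.088]
1299 px [290 356] 2256 rect [ 0.0451 -0.0008] [0.211 0.126] -89.6 mean [ 0.0517 -0.0001] zpct [0.009 0.02  0.175 0.2  ]
```

View pics/crop1.png

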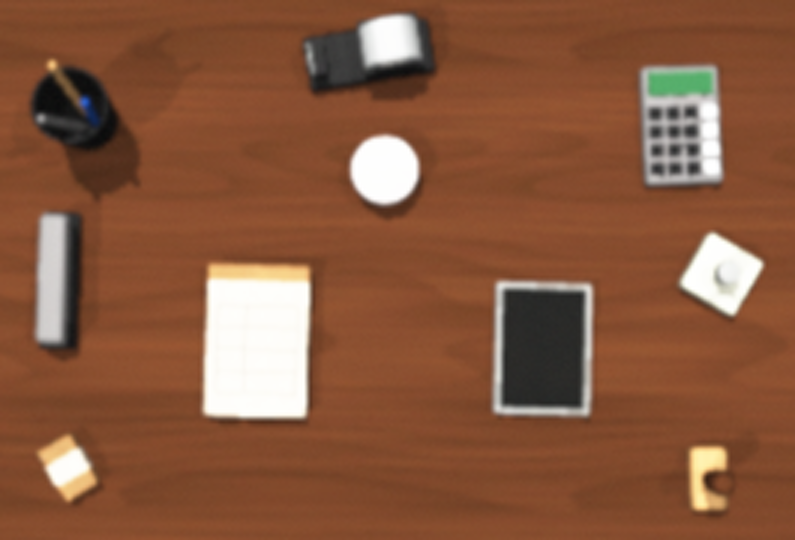

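```bash
cat >> h.py <<'E'
def go(x,y,z,yaw,v=.04):
    from rig import status
    s=status.read_state();R=Ro.from_quat(s["ee_rot"]);T=Ro.from_euler('z',yaw,degrees=True)*Ro.from_euler('x',180,degrees=True)
    rv=(R.inv()*T).as_rotvec();d=T.inv().apply(np.array([x,y,z])-s["eef_pos"])
    print("t",round(s["clock"],2),"pos",np.round(s["eef_pos"],4),"w",round(s["gripper_width"],4),"F",np.round(s["force"],1),"q",np.round(s["q"],2))
    print("turn",np.round(rv,3),"rows",np.ceil(np.linalg.norm(rv)/.13),"then shift",np.round(d,4),"rows",np.ceil(np.linalg.norm(d)/v))
E
python3 -m crank '[{"dp":[0,0,0],"delta_rot":[0,0,0.1285]},{"dp":[0,0,0],"delta_rot":[0,0,0.1285]},{"dp":[0,0,0],"delta_rot":[0,0,0.1285]},{"dp":[0,0,0],"delta_rot":[0,0,0.1285]},{"dp":[0,0,0],"delta_rot":[0,0,0.1285]},{"dp":[0,0,0],"delta_rot":[0,0,0.1285]}]'
python3 -c "
from h import *;go(.5,-.33,.23,-30)"
```

```text
clock: 0.7
eef_pos: [0.1594, -0.6297, 0.2307]
ee_rot: [0.965, -0.261, -0.0, -0.001]
force: [-1.2, -0.1, 0.9]
gripper_width: 0.0849
gripper_force: 0.0
t 0.7 pos [ 0.1594 -0.6297  0.2307] w 0.0849 F [-1.2 -0.1  0.9] q [ 1.47  0.48 -0.27  1.56  0.14  1.12 -0.92]
turn [-0.001  0.001 -0.005] rows 1.0 then shift [ 0.1451 -0.4299  0.0007] rows 12.0
```

```bash
python3 -m crank '[{"dp":[0.012,-0.036,0],"delta_rot":[0,0,0]},{"dp":[0.012,-0.036,0],"delta_rot":[0,0,0]},{"dp":[0.012,-0.036,0],"delta_rot":[0,0,0]},{"dp":[0.012,-0.036,0],"delta_rot":[0,0,0]},{"dp":[0.012,-0.036,0],"delta_rot":[0,0,0]},{"dp":[0.012,-0.036,0],"delta_rot":[0,0,0]}]' >/dev/null
python3 -m crank '[{"dp":[0.012,-0.036,0],"delta_rot":[0,0,0]},{"dp":[0.012,-0.036,0],"delta_rot":[0,0,0]},{"dp":[0.012,-0.036,0],"delta_rot":[0,0,0]},{"dp":[0.012,-0.036,0],"delta_rot":[0,0,0]},{"dp":[0.012,-0.036,0],"delta_rot":[0,0,0]},{"dp":[0.012,-0.036,0],"delta_rot":[0,0,0]},{"dp":[0,0,0],"delta_rot":[0,0,0]}]'
python3 - <<'E'
from h import *;from rig import status,cams
go(.575,-.33,.23,-30)
s=status.read_state();c=cams.capture("wrist");print(c["hand_eye"].round(3).tolist())
cv2.imwrite("pics/w1.png",c["frame"]);W=world(c,s);blobs(W,.008,300)
E
```

```text
clock: 2.0
eef_pos: [0.5049, -0.3212, 0.2313]
ee_rot: [0.967, -0.254, 0.001, -0.002]
force: [0.2, 0.9, -0.5]
gripper_width: 0.0857
gripper_force: 0.0
t 2.0 pos [ 0.5049 -0.3212  0.2313] w 0.0857 F [ 0.2  0.9 -0.5] q [ 0.86  0.41 -0.44  1.69  0.19  1.09 -1.71]
turn [-0.005 -0.001  0.01 ] rows 1.0 then shift [ 0.0651 -0.0275  0.0013] rows 2.0
[[-0.0, -0.959, -0.284, 0.072], [1.0, 0.0, -0.001, -0.0], [0.001, -0.284, 0.959, -0.142], [0.0, 0.0, 0.0, 1.0]]
1 px [143   0] 5450 rect [ 0.714  -0.2904] [0.097 0.078] 2.3 mean [ 0.7027 -0.2881] zpct [0.014 0.017 0.02  0.022]
2 px [423   0] 5448 rect [ 0.5583 -0.5345] [0.11  0.056] 49.4 mean [ 0.5625 -0.5302] zpct [0.016 0.074 0.077 0.078]
3 px [269  95] 2772 rect [ 0.5738 -0.328 ] [0.06  0.059] 60.6 mean [ 0.5741 -0.3294] zpct [0.021 0.022 0.054 0.056]
4 px [  0 161] 2417 rect [0.6677 0.0024] [0.065 0.044] -41.6 mean [ 0.6689 -0.003 ] zpct [0.011 0.034 0.035 0.037]
5 px [151 184] 5377 rect [ 0.4973 -0.1493] [0.131 0.095] -1.1 mean [ 0.5092 -0.1546] zpct [0.01  0.011 0.015 0.017]
6 px [343 240] 1405 rect [ 0.3698 -0.3139] [0.06  0.034] 2.0 mean [ 0.3783 -0.316 ] zpct [0.015 0.023 0.082 0.084]
7 px [  0 272] 4463 rect [0.5226 0.1378] [0.111 0.103] -1.1 mean [0.5275 0.1263] zpct [0.013 0.025 0.027 0.029]
```

View pics/w1.png

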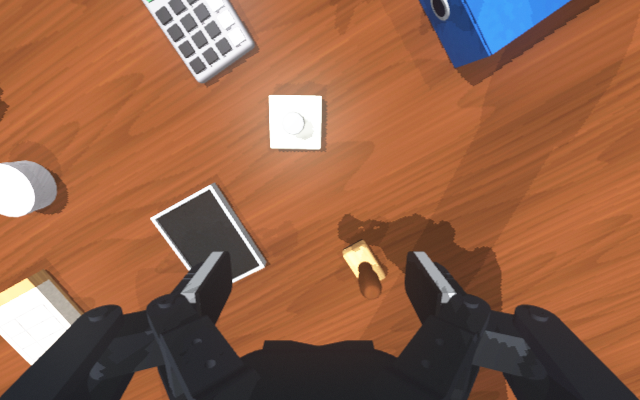

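The wrist view shows the paperweight squared to the tool at (296,122). The ink pad is at (210,235), the stamp at (365,270), and the calculator and binder are clear of the path.

```bash
python3 -m crank '[{"dp":[0.032,-0.0145,0],"delta_rot":[0,0,0]},{"dp":[0.031,-0.0145,0.02],"delta_rot":[0,0,0]},{"dp":[0,0,0.04],"delta_rot":[0,0,0]},{"dp":[0,0,0.03],"delta_rot":[0,0,0]},{"dp":[0,0,0.02],"delta_rot":[0,0,0]},{"dp":[0,0,0],"delta_rot":[0,0,0]}]' 0.2
python3 - <<'E'
from h import *;from rig import status,cams
s=status.read_state();c=cams.capture("wrist")
W=world(c,s);m=(W[...,2]>.046)&(W[...,2]<.06)&(np.hypot(W[...,0]-.574,W[...,1]+.328)<.04);p=W[m];print("knob",m.sum(),rect(p[:,:2]),p[:,:2].mean(0))
m=(W[...,2]>.018)&(W[...,2]<.06)&(np.hypot(W[...,0]-.574,W[...,1]+.328)<.05);print(rect(W[m][:,:2]))
go(.574,-.3285,.027,-29.4)
E
```

```text
clock: 2.65
eef_pos: [0.5652, -0.3342, 0.117]
ee_rot: [0.966, -0.259, -0.004, -0.001]
force: [-1.1, -0.4, -0.7]
gripper_width: 0.0513
gripper_force: 0.0
knob 790 (0.5742573142051697, -0.32835662364959717, 0.023271799087524414, 0.022389614954590797, -76.74721240997314) [ 0.5749788  -0.32924182]
(0.5737009644508362, -0.3283797800540924, 0.060530439019203186, 0.06003198400139809, -30.325550079345703)
t 2.7 pos [ 0.5669 -0.3347  0.1194] w 0.0511 F [ 1.1 -0.6  0.6] q [ 0.77  0.63 -0.39  1.61  0.28  0.96 -1.81]
turn [ 0.001  0.004 -0.011] rows 1.0 then shift [ 0.0032 -0.009   0.0924] rows 3.0
```

```bash
python3 -m crank '[{"dp":[0.002,-0.008,0.02],"delta_rot":[0,0,0]},{"dp":[0,0,0.03],"delta_rot":[0,0,0]},{"dp":[0,0,0],"delta_rot":[0,0,0]},{"dp":[0,0,0],"delta_rot":[0,0,0]}]'
python3 - <<'E'
from h import *
go(.574,-.3285,.026,-29.4)
E
```

```text
clock: 3.1
eef_pos: [0.5749, -0.3291, 0.0725]
ee_rot: [0.966, -0.259, 0.0, 0.0]
force: [-0.0, -1.4, -0.6]
gripper_width: 0.0513
gripper_force: 0.0
t 3.1 pos [ 0.5749 -0.3291  0.0725] w 0.0513 F [-0.  -1.4 -0.6] q [ 0.74  0.69 -0.37  1.63  0.31  0.88 -1.85]
turn [ 0.    -0.001 -0.011] rows 1.0 then shift [-0.0011 -0.0001  0.0465] rows 2.0
```

```bash
python3 -m crank '[{"dp":[-0.001,0,0.025],"delta_rot":[0,0,0]},{"dp":[0,0,0.02],"delta_rot":[0,0,0]},{"dp":[0,0,0],"delta_rot":[0,0,0]},{"dp":[0,0,0],"delta_rot":[0,0,0]}]'; python3 -m crank '[{"dp":[0,0,0],"delta_rot":[0,0,0]},{"dp":[0,0,0],"delta_rot":[0,0,0]},{"dp":[0,0,0],"delta_rot":[0,0,0]},{"dp":[0,0,0],"delta_rot":[0,0,0]},{"dp":[0,0,0],"delta_rot":[0,0,0]}]' -1
python3 -m crank '[{"dp":[0,0,-0.03],"delta_rot":[0,0,0]},{"dp":[0,0,-0.05],"delta_rot":[0,0,0]},{"dp":[0,0,-0.04],"delta_rot":[0,0,0]},{"dp":[0,0,0],"delta_rot":[0,0,-0.1]},{"dp":[0,0,0],"delta_rot":[0,0,-0.14]},{"dp":[0,0,0],"delta_rot":[0,0,-0.14]},{"dp":[0,0,0],"delta_rot":[0,0,-0.11]},{"dp":[0,0,0],"delta_rot":[0,0,0]}]'
python3 - <<'E'
from h import *
go(.50,.137,.15,-1.2)
E
```

```text
clock: 3.5
eef_pos: [0.5749, -0.3286, 0.0282]
ee_rot: [0.966, -0.259, 0.001, 0.0]
force: [0.1, 0.0, 1.1]
gripper_width: 0.0511
gripper_force: 0.0
clock: 4.0
eef_pos: [0.5753, -0.3286, 0.0285]
ee_rot: [0.966, -0.259, 0.002, 0.001]
force: [-1.1, 0.0, 6.9]
gripper_width: 0.0223
gripper_force: 58.7
clock: 4.8
eef_pos: [0.5734, -0.3278, 0.1462]
ee_rot: [1.0, -0.016, -0.0, -0.0]
force: [-0.5, -0.2, -3.7]
gripper_width: 0.0226
gripper_force: 59.3
t 4.8 pos [ 0.5734 -0.3278  0.1462] w 0.0226 F [-0.5 -0.2 -3.7] q [ 0.84  0.63 -0.51  1.59  0.34  1.02 -1.38]
turn [-0.     0.001 -0.012] rows 1.0 then shift [-0.0832 -0.4632 -0.0038] rows 12.0
```

```bash
python3 -m crank '[{"dp":[-0.016,-0.03,-0.02],"delta_rot":[0,0,-0.012]},{"dp":[-0.02,-0.04,-0.02],"delta_rot":[0,0,0]},{"dp":[-0.02,-0.04,-0.02],"delta_rot":[0,0,0]},{"dp":[-0.02,-0.04,-0.02],"delta_rot":[0,0,0]},{"dp":[-0.02,-0.04,-0.02],"delta_rot":[0,0,0]},{"dp":[-0.02,-0.04,0],"delta_rot":[0,0,0]},{"dp":[-0.02,-0.04,0],"delta_rot":[0,0,0]},{"dp":[-0.02,-0.04,0],"delta_rot":[0,0,0]}]'>/dev/null
python3 -m crank '[{"dp":[0,-0.01,0],"delta_rot":[0,0,0]},{"dp":[0,0,0],"delta_rot":[0,0,0]},{"dp":[0,0,0],"delta_rot":[0,0,0]}]'
python3 - <<'E'
from h import *;from rig import status,cams
go(.503,.137,.12,-1.2)
s=status.read_state();c=cams.capture("wrist")
cv2.imwrite("pics/w2.png",c["frame"]);W=world(c,s);blobs(W,.006,300);np.savez("w2.npz",W=W,**c)
for n,cx,cy,z0,z1,r in(("forms",.503,.137,.02,.03,.1),("ink",.497,-.15,.008,.02,.09)):
    m=(W[...,2]>z0)&(W[...,2]<z1)&(abs(W[...,0]-cx)<r)&(abs(W[...,1]-cy)<r*.75);print(n,m.sum(),np.round(rect(W[m][:,:2]),4))
E
```

```text
clock: 5.9
eef_pos: [0.4257, -0.0053, 0.2466]
ee_rot: [1.0, -0.011, 0.0, 0.0]
force: [-0.5, -0.3, -2.8]
gripper_width: 0.0222
gripper_force: 59.4
t 5.9 pos [ 0.4257 -0.0053  0.2466] w 0.0222 F [-0.5 -0.3 -2.8] q [ 0.69  0.09 -0.77  2.05  0.07  1.03 -1.71]
turn [ 0.001 -0.001 -0.002] rows 1.0 then shift [ 0.0743 -0.1439  0.1266] rows 6.0
1 px [0 0] 4797 rect [0.5595 0.3285] [0.139 0.035] -11.1 mean [0.5538 0.3301] zpct [0.007 0.024 0.046 0.049]
3 px [142  42] 11749 rect [0.504  0.1394] [0.149 0.102] -1.2 mean [0.5085 0.1365] zpct [0.023 0.025 0.026 0.028]
4 px [392  53] 8883 rect [ 0.4978 -0.149 ] [0.131 0.095] -1.0 mean [ 0.5013 -0.1492] zpct [0.009 0.011 0.015 0.018]
5 px [532 186] 2234 rect [ 0.3695 -0.3132] [0.06  0.035] 2.4 mean [ 0.3723 -0.3072] zpct [0.011 0.022 0.081 0.083]
6 px [ 44 191] 1466 rect [0.3753 0.3268] [0.056 0.038] 31.7 mean [0.3774 0.3233] zpct [0.009 0.02  0.021 0.023]
forms 11365 [ 0.504   0.1394  0.1493  0.1022 -1.2067]
ink 8834 [ 0.4978 -0.149   0.1305  0.095  -1.0326]
```

View pics/w2.png

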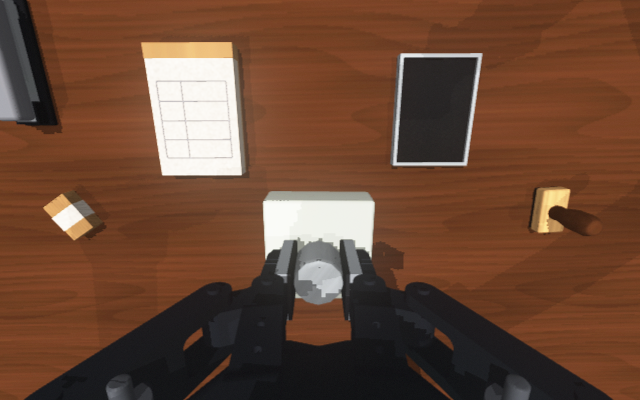

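The wrist view shows the paperweight held square and centred at (319,225). The forms are at (195,108), the ink pad at (437,110), the stamp at (553,210) and the staple box at (72,215).

```bash
python3 -m crank '[{"dp":[0.019,-0.036,0.02],"delta_rot":[0,0,0]},{"dp":[0.019,-0.036,0.03],"delta_rot":[0,0,0]},{"dp":[0.019,-0.037,0.03],"delta_rot":[0,0,0]},{"dp":[0.019,-0.037,0.03],"delta_rot":[0,0,0]},{"dp":[0,0,0.03],"delta_rot":[0,0,0]},{"dp":[0,0,0.02],"delta_rot":[0,0,0]},{"dp":[0,0,0],"delta_rot":[0,0,0]},{"dp":[0,0,0],"delta_rot":[0,0,0]}]'
python3 - <<'E'
from h import *
go(.5045,.139,.0535,-1.1)
E
```

```text
clock: 6.75
eef_pos: [0.5035, 0.1366, 0.0877]
ee_rot: [1.0, -0.012, -0.001, 0.0]
force: [-0.1, -0.3, -2.3]
gripper_width: 0.0221
gripper_force: 59.9
t 6.75 pos [0.5035 0.1366 0.0877] w 0.0221 F [-0.1 -0.3 -2.3] q [ 0.24  0.54 -0.7   1.97  0.48  0.8  -2.32]
turn [ 0.     0.001 -0.004] rows 1.0 then shift [ 0.001  -0.0024  0.0342] rows 1.0
```

```bash
python3 -m crank '[{"dp":[0.001,-0.0025,0.02],"delta_rot":[0,0,0]},{"dp":[0,0,0.01],"delta_rot":[0,0,0]},{"dp":[0,0,0.004],"delta_rot":[0,0,0]},{"dp":[0,0,0],"delta_rot":[0,0,0]},{"dp":[0,0,0],"delta_rot":[0,0,0]}]'
python3 - <<'E'
from h import *
go(.5045,.139,.0535,-1.1)
E
```

```text
clock: 7.25
eef_pos: [0.5046, 0.1401, 0.0549]
ee_rot: [1.0, -0.011, 0.001, -0.0]
force: [0.7, 0.7, -2.3]
gripper_width: 0.0222
gripper_force: 60.1
t 7.25 pos [0.5046 0.1401 0.0549] w 0.0222 F [ 0.7  0.7 -2.3] q [ 0.2   0.59 -0.66  1.99  0.53  0.74 -2.37]
turn [-0.    -0.001 -0.002] rows 1.0 then shift [-0.0001  0.0011  0.0014] rows 1.0
```

```bash
python3 -m crank '[{"dp":[0,0.0005,0.0012],"delta_rot":[0,0,0]},{"dp":[0,0,0],"delta_rot":[0,0,0]},{"dp":[0,0,0],"delta_rot":[0,0,0]}]'
python3 -m crank '[{"dp":[0,0,0],"delta_rot":[0,0,0]},{"dp":[0,0,0],"delta_rot":[0,0,0]},{"dp":[0,0,0],"delta_rot":[0,0,0]}]' 0.2
python3 -m crank '[{"dp":[0,0,-0.02],"delta_rot":[0,0,0]},{"dp":[0,0,-0.05],"delta_rot":[0,0,0]},{"dp":[-0.02,0.01,-0.05],"delta_rot":[0,0,0]},{"dp":[-0.03,0.03,-0.02],"delta_rot":[0,0,0]},{"dp":[-0.03,0.04,0],"delta_rot":[0,0,0]},{"dp":[-0.02,0.04,0],"delta_rot":[0,0,0]},{"dp":[0,0,0],"delta_rot":[0,0,0]},{"dp":[0,0,0],"delta_rot":[0,0,0]}]'
python3 - <<'E'
from h import *;from rig import status,cams
s=status.read_state();c=cams.capture("wrist");W=world(c,s);np.savez("w3.npz",W=W,**c)
for n,cx,cy,z0,z1,r in(("forms",.503,.137,.02,.032,.1),("pw",.503,.137,.04,.09,.06)):
    m=(W[...,2]>z0)&(W[...,2]<z1)&(abs(W[...,0]-cx)<r)&(abs(W[...,1]-cy)<r*.75);print(n,m.sum(),np.round(rect(W[m][:,:2]),4))
go(.37,-.3133,.15,2.2)
E
```

```text
clock: 7.55
eef_pos: [0.5045, 0.1397, 0.0535]
ee_rot: [1.0, -0.011, 0.001, 0.0]
force: [-0.3, 0.1, 0.1]
gripper_width: 0.0219
gripper_force: 60.1
clock: 7.85
eef_pos: [0.5043, 0.1399, 0.0532]
ee_rot: [1.0, -0.011, 0.0, -0.0]
force: [-0.0, 0.7, 0.3]
gripper_width: 0.0513
gripper_force: 0.0
clock: 8.65
eef_pos: [0.4034, 0.0215, 0.189]
ee_rot: [1.0, -0.012, 0.001, 0.001]
force: [0.9, -0.1, 0.3]
gripper_width: 0.0511
gripper_force: 0.0
forms 12138 [ 0.5033  0.1392  0.1496  0.101  -1.2102]
pw 4790 [5.03200e-01 1.39200e-01 6.03000e-02 5.94000e-02 8.85284e+01]
t 8.7 pos [0.404  0.0228 0.1891] w 0.0512 F [-0.1  0.5  0.9] q [ 0.67  0.15 -0.85  2.16  0.14  0.89 -1.85]
turn [ 0.    -0.002 -0.06 ] rows 1.0 then shift [-0.0469  0.3346  0.0391] rows 9.0
```

```bash
python3 -m crank '[{"dp":[0,0.02,0],"delta_rot":[0,0,-0.06]},{"dp":[-0.004,0.04,0],"delta_rot":[0,0,0]},{"dp":[-0.006,0.04,0],"delta_rot":[0,0,0]},{"dp":[-0.006,0.04,0],"delta_rot":[0,0,0]},{"dp":[-0.006,0.04,0],"delta_rot":[0,0,0]},{"dp":[-0.006,0.04,0],"delta_rot":[0,0,0]},{"dp":[-0.006,0.04,0.01],"delta_rot":[0,0,0]},{"dp":[-0.006,0.04,0.02],"delta_rot":[0,0,0]}]'>/dev/null
python3 -m crank '[{"dp":[-0.006,0.034,0],"delta_rot":[0,0,0]},{"dp":[0,0,0],"delta_rot":[0,0,0]},{"dp":[0,0,0],"delta_rot":[0,0,0]}]'
python3 - <<'E'
from h import *;from rig import status,cams
s=status.read_state();c=cams.capture("wrist");W=world(c,s)
for n,cx,cy,z0,z1,r in(("base",.37,-.313,.01,.03,.05),("handle",.37,-.313,.07,.085,.03)):
    m=(W[...,2]>z0)&(W[...,2]<z1)&(abs(W[...,0]-cx)<r)&(abs(W[...,1]-cy)<r);print(n,m.sum(),np.round(rect(W[m][:,:2]),4) if m.any() else '')
go(.37,-.3135,.043,2.2)
cv2.imwrite("pics/w4.png",c["frame"])
E
```

```text
clock: 9.8
eef_pos: [0.3707, -0.312, 0.1581]
ee_rot: [1.0, 0.02, 0.0, -0.001]
force: [0.2, 1.4, -0.3]
gripper_width: 0.0511
gripper_force: 0.0
base 1172 [ 0.3694 -0.3141  0.0597  0.0334  1.6414]
handle 750 [ 0.3697 -0.3139  0.0251  0.0246  1.5304]
t 9.85 pos [ 0.3708 -0.3112  0.1583] w 0.0514 F [ 0.3  0.5 -0.3] q [ 1.13  0.32 -0.57  2.02  0.22  0.86 -1.09]
turn [-0.002 -0.001  0.003] rows 1.0 then shift [-0.0009  0.0023  0.1153] rows 3.0
```

View pics/w4.png

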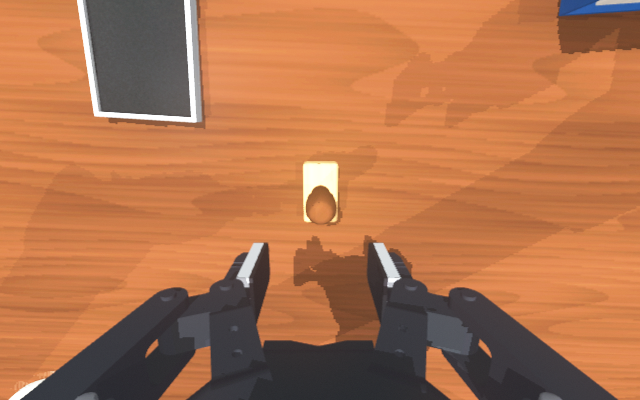

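The stamp stands at (320,192), centred between the open fingers. I'll descend and grip.

```bash
python3 -m crank '[{"dp":[-0.001,0.0026,0.02],"delta_rot":[0,0,0]},{"dp":[0,0,0.04],"delta_rot":[0,0,0]},{"dp":[0,0,0.035],"delta_rot":[0,0,0]},{"dp":[0,0,0.02],"delta_rot":[0,0,0]},{"dp":[0,0,0],"delta_rot":[0,0,0]},{"dp":[0,0,0],"delta_rot":[0,0,0]},{"dp":[0,0,0],"delta_rot":[0,0,0]}]'
python3 -m crank '[{"dp":[0,0,0],"delta_rot":[0,0,0]},{"dp":[0,0,0],"delta_rot":[0,0,0]},{"dp":[0,0,0],"delta_rot":[0,0,0]},{"dp":[0,0,0],"delta_rot":[0,0,0]},{"dp":[0,0,0],"delta_rot":[0,0,0]}]' -1
python3 - <<'E'
from h import *
go(.4975,-.1492,.12,-1.6)
E
```

```text
clock: 10.55
eef_pos: [0.3698, -0.3155, 0.0451]
ee_rot: [1.0, 0.02, 0.001, 0.001]
force: [0.2, 0.1, -0.4]
gripper_width: 0.0512
gripper_force: 0.0
clock: 11.05
eef_pos: [0.369, -0.3159, 0.0449]
ee_rot: [1.0, 0.019, 0.001, 0.001]
force: [-0.2, 1.3, 7.4]
gripper_width: 0.0245
gripper_force: 58.4
t 11.05 pos [ 0.369  -0.3159  0.0449] w 0.0245 F [-0.2  1.3  7.4] q [ 1.05  0.51 -0.47  2.08  0.39  0.63 -1.23]
turn [ 0.001 -0.001  0.067] rows 1.0 then shift [ 0.1238 -0.1703 -0.0751] rows 6.0
```

```bash
python3 -m crank '[{"dp":[0,0,-0.03],"delta_rot":[0,0,0]},{"dp":[0,0,-0.04],"delta_rot":[0,0,0.055]},{"dp":[0.01,-0.03,-0.04],"delta_rot":[0,0,0]},{"dp":[0.01,-0.04,-0.03],"delta_rot":[0,0,0]},{"dp":[0.014,-0.047,0],"delta_rot":[0,0,0]},{"dp":[0.014,-0.047,0],"delta_rot":[0,0,0]},{"dp":[0,0,0],"delta_rot":[0,0,0]},{"dp":[0,0,0],"delta_rot":[0,0,0]}]'
python3 - <<'E'
from h import *;from rig import status,cams
s=status.read_state();c=cams.capture("wrist");W=world(c,s)
for n,cx,cy,z0,z1,r in(("ink",.498,-.149,.008,.02,.09),):
    m=(W[...,2]>z0)&(W[...,2]<z1)&(abs(W[...,0]-cx)<r)&(abs(W[...,1]-cy)<r*.75);print(n,m.sum(),np.round(rect(W[m][:,:2]),4) if m.any() else '')
go(.4975,-.1495,.057,-1.1)
cv2.imwrite("pics/w5.png",c["frame"])
E
```

```text
clock: 11.85
eef_pos: [0.4187, -0.1527, 0.1828]
ee_rot: [1.0, -0.006, 0.0, 0.001]
force: [0.3, -0.3, -0.3]
gripper_width: 0.024
gripper_force: 59.4
ink 12839 [ 0.4978 -0.149   0.1302  0.0944 -0.8678]
t 11.9 pos [ 0.4182 -0.1541  0.1825] w 0.0244 F [-0.7 -0.9 -1.3] q [ 0.9   0.22 -0.68  2.08  0.18  0.89 -1.46]
turn [0.001 0.    0.004] rows 1.0 then shift [ 0.0792 -0.0061  0.1255] rows 4.0
```

View pics/w5.png

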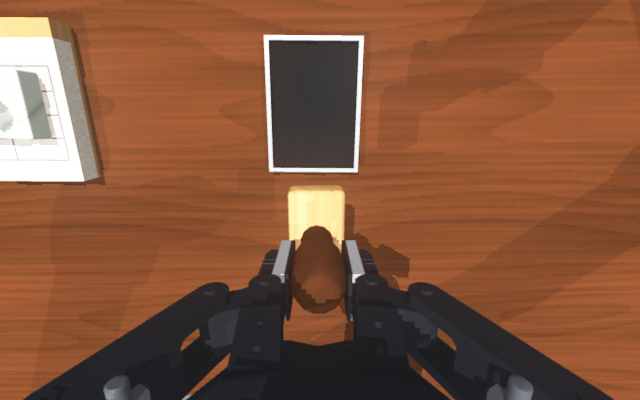

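The stamp is held upright at (317,215), square to the ink pad at (315,105). The paperweight sits on the forms at the left.

```bash
python3 -m crank '[{"dp":[0.026,-0.002,0.01],"delta_rot":[0,0,0]},{"dp":[0.027,-0.002,0.03],"delta_rot":[0,0,0]},{"dp":[0.026,-0.002,0.03],"delta_rot":[0,0,0]},{"dp":[0,0,0.03],"delta_rot":[0,0,0]},{"dp":[0,0,0],"delta_rot":[0,0,0]},{"dp":[0,0,0],"delta_rot":[0,0,0]},{"dp":[0,0,0],"delta_rot":[0,0,0]}]'
python3 - <<'E'
from h import *
go(.4975,-.149,.057,-1.0)
E
```

```text
clock: 12.6
eef_pos: [0.4978, -0.1501, 0.0836]
ee_rot: [1.0, -0.009, 0.001, 0.001]
force: [-0.2, 0.3, -0.5]
gripper_width: 0.0244
gripper_force: 59.3
t 12.6 pos [ 0.4978 -0.1501  0.0836] w 0.0244 F [-0.2  0.3 -0.5] q [ 0.71  0.51 -0.58  1.99  0.4   0.76 -1.7 ]
turn [ 0.001 -0.001 -0.   ] rows 1.0 then shift [-0.0004 -0.0011  0.0266] rows 1.0
```

```bash
python3 -m crank '[{"dp":[0,-0.001,0.016],"delta_rot":[0,0,0]},{"dp":[0,0,0.008],"delta_rot":[0,0,0]},{"dp":[0,0,0.003],"delta_rot":[0,0,0]},{"dp":[0,0,0.001],"delta_rot":[0,0,0]},{"dp":[0,0,0],"delta_rot":[0,0,0]},{"dp":[0,0,0],"delta_rot":[0,0,0]}]'
python3 -m crank '[{"dp":[0,0,0],"delta_rot":[0,0,0]},{"dp":[0,0,0],"delta_rot":[0,0,0]},{"dp":[0,0,0],"delta_rot":[0,0,0]}]' 0.2
python3 -m crank '[{"dp":[0,0,-0.02],"delta_rot":[0,0,0]},{"dp":[0,0,-0.04],"delta_rot":[0,0,0]},{"dp":[-0.02,0,-0.05],"delta_rot":[0,0,0]},{"dp":[-0.04,-0.01,-0.03],"delta_rot":[0,0,0]},{"dp":[-0.03,-0.03,0],"delta_rot":[0,0,0]},{"dp":[0,-0.04,0],"delta_rot":[0,0,0]},{"dp":[0,0,0],"delta_rot":[0,0,0]},{"dp":[0,0,0],"delta_rot":[0,0,0]}]'
python3 - <<'E'
from h import *;from rig import status,cams
s=status.read_state();c=cams.capture("wrist");W=world(c,s)
for n,cx,cy,z0,z1,r in(("ink",.498,-.149,.008,.02,.09),("base",.498,-.149,.026,.04,.05),("handle",.498,-.149,.08,.1,.03)):
    m=(W[...,2]>z0)&(W[...,2]<z1)&(abs(W[...,0]-cx)<r)&(abs(W[...,1]-cy)<r*.75);print(n,m.sum(),np.round(rect(W[m][:,:2]),4) if m.any() else '')
go(.56,.33,.15,-1.1)
E
```

```text
clock: 13.2
eef_pos: [0.4976, -0.1484, 0.056]
ee_rot: [1.0, -0.008, 0.0, 0.001]
force: [-3.0, 0.9, 9.0]
gripper_width: 0.024
gripper_force: 60.1
clock: 13.5
eef_pos: [0.4979, -0.1481, 0.0546]
ee_rot: [1.0, -0.008, 0.0, 0.0]
force: [-0.5, 0.9, 0.2]
gripper_width: 0.0516
gripper_force: 0.0
clock: 14.3
eef_pos: [0.4113, -0.0663, 0.1905]
ee_rot: [1.0, -0.007, 0.0, 0.0]
force: [-0.1, -0.5, 0.0]
gripper_width: 0.0513
gripper_force: 0.0
ink 9797 [ 0.4978 -0.1492  0.1304  0.0949 -1.1234]
base 1658 [ 0.4976 -0.1465  0.0587  0.0346 -0.8564]
handle 880 [ 4.97600e-01 -1.45900e-01  2.51000e-02  2.50000e-02 -3.94812e+01]
t 14.35 pos [ 0.4113 -0.067   0.1903] w 0.0512 F [ 0.1 -0.2 -0.9] q [ 0.82  0.16 -0.77  2.14  0.15  0.89 -1.63]
turn [ 0.001 -0.001  0.004] rows 1.0 then shift [ 0.141  -0.3998  0.0403] rows 11.0
```

Both placings are near centre (paperweight under 0.5 mm off, stamp about 3 mm). Next I'll turn the wrist and look left for the stapler and staple box.

```bash
python3 -m crank '[{"dp":[0,0,0],"delta_rot":[0,0,-0.14]},{"dp":[0,0,0],"delta_rot":[0,0,-0.143]},{"dp":[0,0,0],"delta_rot":[0,0,-0.143]},{"dp":[0,0,0],"delta_rot":[0,0,-0.143]},{"dp":[0,0,0],"delta_rot":[0,0,-0.143]},{"dp":[0,0,0],"delta_rot":[0,0,-0.143]},{"dp":[0,0,0],"delta_rot":[0,0,-0.143]},{"dp":[0,0,0],"delta_rot":[0,0,-0.143]}]' >/dev/null
python3 -m crank '[{"dp":[0,0,-0.02],"delta_rot":[0,0,-0.143]},{"dp":[0,0,-0.02],"delta_rot":[0,0,-0.143]},{"dp":[0,0,-0.01],"delta_rot":[0,0,-0.143]},{"dp":[0.03,0.01,0],"delta_rot":[0,0,0]},{"dp":[0.036,0.013,0],"delta_rot":[0,0,0]},{"dp":[0.036,0.013,0],"delta_rot":[0,0,0]},{"dp":[0.036,0.013,0],"delta_rot":[0,0,0]},{"dp":[0.036,0.013,0],"delta_rot":[0,0,0]}]' >/dev/null
python3 -m crank '[{"dp":[0.036,0.013,0],"delta_rot":[0,0,0]},{"dp":[0.036,0.013,0],"delta_rot":[0,0,0]},{"dp":[0,0,0],"delta_rot":[0,0,0]},{"dp":[0,0,0],"delta_rot":[0,0,0]},{"dp":[0,0,0],"delta_rot":[0,0,0]}]'
python3 - <<'E'
from h import *;from rig import status,cams
s=status.read_state();c=cams.capture("wrist");W=world(c,s)
blobs(W,.006,300)
for n,cx,cy,z0,z1,r in(("arm",.56,.335,.036,.055,.09),):
    m=(W[...,2]>z0)&(W[...,2]<z1)&(abs(W[...,0]-cx)<r)&(abs(W[...,1]-cy)<r*.6);print(n,m.sum(),np.round(rect(W[m][:,:2]),4) if m.any() else '')
go(.56,.335,.12,178)
cv2.imwrite("pics/w6.png",c["frame"])
E
```

```text
clock: 16.45
eef_pos: [0.5034, 0.176, 0.2394]
ee_rot: [0.714, 0.7, -0.001, -0.0]
force: [-0.7, -0.2, -0.3]
gripper_width: 0.0512
gripper_force: 0.0
1 px [307   1] 5412 rect [0.5634 0.3423] [0.139 0.037] -1.0 mean [0.5613 0.3385] zpct [0.007 0.045 0.047 0.049]
2 px [485   0] 8770 rect [0.7284 0.314 ] [0.076 0.069] 3.4 mean [0.7259 0.313 ] zpct [0.021 0.076 0.124 0.15 ]
3 px [171  11] 2086 rect [0.3755 0.3283] [0.056 0.038] 31.9 mean [0.3773 0.3275] zpct [0.012 0.02  0.021 0.023]
4 px [259 163] 9220 rect [0.5041 0.14  ] [0.15 0.1 ] -1.1 mean [0.5043 0.1454] zpct [0.023 0.025 0.048 0.081]
5 px [506 226] 5225 rect [0.7966 0.0299] [0.13  0.057] -79.9 mean [0.7883 0.0355] zpct [0.011 0.037 0.07  0.072]
6 px [  0 241] 4540 rect [ 0.0675 -0.0185] [0.202 0.076] 72.5 mean [ 0.0725 -0.0066] zpct [0.008 0.013 0.037 0.046]
7 px [419 263] 1093 rect [0.6764 0.0276] [0.06  0.037] -12.2 mean [0.67   0.0325] zpct [0.009 0.033 0.034 0.036]
arm 4064 [ 0.5638  0.3422  0.1276  0.0287 -1.4177]
t 16.5 pos [0.5034 0.1757 0.2395] w 0.0511 F [ 0.1 -0.7 -0.5] q [ 0.42  0.42 -1.02  1.82  0.4   1.12 -0.76]
turn [-0.002  0.    -1.556] rows 12.0 then shift [-0.051   0.1612  0.1195] rows 6.0
```

View pics/w6.png

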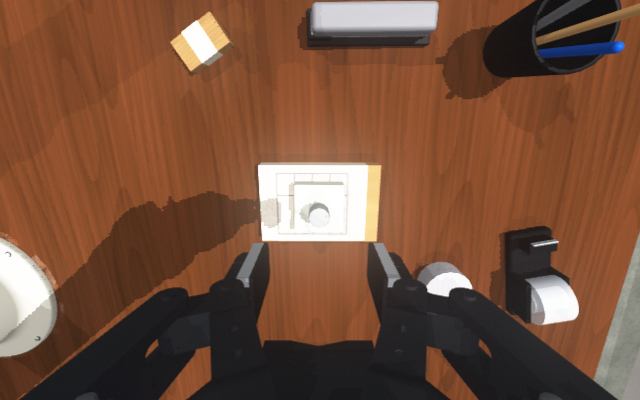

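The view shows the stapler at (372,22) lying straight, the staple box at (200,42), the paperweight centred on the forms at (319,203), and the tin at (443,282).

```bash
python3 -m crank '[{"dp":[0,0,0],"delta_rot":[0,0,-0.138]},{"dp":[0,0,0],"delta_rot":[0,0,-0.143]},{"dp":[0,0,0],"delta_rot":[0,0,-0.143]},{"dp":[0,0,0],"delta_rot":[0,0,-0.143]},{"dp":[0,0,0],"delta_rot":[0,0,-0.143]},{"dp":[0,0,0],"delta_rot":[0,0,-0.143]},{"dp":[0,0,0],"delta_rot":[0,0,-0.143]},{"dp":[0,0,0],"delta_rot":[0,0,-0.143]}]' >/dev/null
python3 -m crank '[{"dp":[0,0,0],"delta_rot":[0,0,-0.143]},{"dp":[0,0,0],"delta_rot":[0,0,-0.143]},{"dp":[0,0,0],"delta_rot":[0,0,-0.143]},{"dp":[-0.014,0.04,0],"delta_rot":[0,0,0]},{"dp":[-0.014,0.042,0.02],"delta_rot":[0,0,0]},{"dp":[-0.014,0.042,0.04],"delta_rot":[0,0,0]},{"dp":[-0.014,0.043,0.04],"delta_rot":[0,0,0]},{"dp":[0,0,0.04],"delta_rot":[0,0,0]}]' >/dev/null
python3 -m crank '[{"dp":[0,0,0],"delta_rot":[0,0,0]},{"dp":[0,0,0],"delta_rot":[0,0,0]},{"dp":[0,0,0],"delta_rot":[0,0,0]}]'
python3 - <<'E'
from h import *;from rig import status,cams
s=status.read_state();c=cams.capture("wrist");W=world(c,s)
for n,cx,cy,z0,z1,r in(("arm",.56,.342,.036,.055,.09),):
    m=(W[...,2]>z0)&(W[...,2]<z1)&(abs(W[...,0]-cx)<r)&(abs(W[...,1]-cy)<r*.3);print(n,m.sum(),np.round(rect(W[m][:,:2]),4) if m.any() else '')
go(.5634,.342,.015,178.7)
E
```

```text
clock: 18.4
eef_pos: [0.5591, 0.3286, 0.1158]
ee_rot: [0.011, 1.0, 0.001, 0.001]
force: [-0.1, 0.2, 0.5]
gripper_width: 0.0512
gripper_force: 0.0
arm 5638 [ 0.5623  0.3429  0.1269  0.0281 -0.6555]
t 18.45 pos [0.5593 0.3288 0.1161] w 0.0514 F [ 0.5 -1.   0.1] q [ 0.13  0.89 -1.11  1.63  0.86  1.17  0.37]
turn [0.001 0.003 0.001] rows 1.0 then shift [-0.0038  0.0133  0.1011] rows 3.0
```

```bash
python3 -m crank '[{"dp":[-0.0035,0.0135,0.01],"delta_rot":[0,0,0]},{"dp":[0,0,0.03],"delta_rot":[0,0,0]},{"dp":[0,0,0],"delta_rot":[0,0,0]},{"dp":[0,0,0],"delta_rot":[0,0,0]}]'
python3 - <<'E'
from h import *
go(.563,.3425,.015,178.9)
E
```

```text
clock: 18.85
eef_pos: [0.562, 0.3423, 0.0748]
ee_rot: [0.01, 1.0, 0.0, 0.0]
force: [-0.4, 1.1, 0.9]
gripper_width: 0.0513
gripper_force: 0.0
t 18.85 pos [0.562  0.3423 0.0748] w 0.0513 F [-0.4  1.1  0.9] q [ 0.09  0.95 -1.06  1.62  0.9   1.13  0.33]
turn [ 0.     0.001 -0.002] rows 1.0 then shift [-0.001   0.0002  0.0598] rows 2.0
```

```bash
python3 -m crank '[{"dp":[-0.001,0,0.03],"delta_rot":[0,0,0]},{"dp":[0,0,0.02],"delta_rot":[0,0,0]},{"dp":[0,0,0.008],"delta_rot":[0,0,0]},{"dp":[0,0,0],"delta_rot":[0,0,0]},{"dp":[0,0,0],"delta_rot":[0,0,0]}]'
python3 -m crank '[{"dp":[0,0,0],"delta_rot":[0,0,0]},{"dp":[0,0,0],"delta_rot":[0,0,0]},{"dp":[0,0,0],"delta_rot":[0,0,0]},{"dp":[0,0,0],"delta_rot":[0,0,0]},{"dp":[0,0,0],"delta_rot":[0,0,0]}]' -1
python3 -c "
from h import *
go(.5005,-.005,.17,178.9)"
```

```text
clock: 19.35
eef_pos: [0.5625, 0.3435, 0.0163]
ee_rot: [0.01, 1.0, 0.0, 0.0]
force: [-0.7, 0.8, -0.3]
gripper_width: 0.0512
gripper_force: 0.0
clock: 19.85
eef_pos: [0.5629, 0.3436, 0.0168]
ee_rot: [0.01, 1.0, 0.0, 0.001]
force: [-0.3, 0.2, 7.0]
gripper_width: 0.0274
gripper_force: 60.6
t 19.85 pos [0.5629 0.3436 0.0168] w 0.0274 F [-0.3  0.2  7. ] q [ 0.06  1.01 -1.01  1.64  0.96  1.06  0.3 ]
turn [ 0.001  0.002 -0.001] rows 1.0 then shift [ 0.0557 -0.3497 -0.1532] rows 10.0
```

```bash
python3 -m crank '[{"dp":[0,0,-0.03],"delta_rot":[0,0,0]},{"dp":[0,0,-0.04],"delta_rot":[0,0,0]},{"dp":[0,0,-0.04],"delta_rot":[0,0,0]},{"dp":[0.005,-0.03,-0.025],"delta_rot":[0,0,0]},{"dp":[0.006,-0.04,0],"delta_rot":[0,0,0]},{"dp":[0.006,-0.04,0],"delta_rot":[0,0,0]},{"dp":[0.006,-0.04,0],"delta_rot":[0,0,0]},{"dp":[0.006,-0.04,0],"delta_rot":[0,0,0]}]' >/dev/null
python3 -m crank '[{"dp":[0.006,-0.04,0],"delta_rot":[0,0,0]},{"dp":[0.006,-0.04,0],"delta_rot":[0,0,0]},{"dp":[0.006,-0.04,0],"delta_rot":[0,0,0]},{"dp":[0.006,-0.035,0],"delta_rot":[0,0,0]},{"dp":[0,0,0],"delta_rot":[0,0,0]},{"dp":[0,0,0],"delta_rot":[0,0,0]},{"dp":[0,0,0],"delta_rot":[0,0,0]}]'
python3 -c "
from h import *
go(.501,-.005,.019,178.9)"
```

```text
clock: 21.35
eef_pos: [0.5024, 0.0002, 0.1506]
ee_rot: [0.009, 1.0, 0.0, 0.0]
force: [0.1, 0.7, -2.1]
gripper_width: 0.0271
gripper_force: 60.1
t 21.35 pos [5.024e-01 2.000e-04 1.506e-01] w 0.0271 F [ 0.1  0.7 -2.1] q [ 0.92  0.71 -1.31  1.97  0.78  1.1   0.82]
turn [0.001 0.    0.001] rows 1.0 then shift [ 0.0013 -0.0052  0.1316] rows 4.0
```

```bash
python3 -m crank '[{"dp":[0.001,-0.0055,0.03],"delta_rot":[0,0,0]},{"dp":[0,0,0.04],"delta_rot":[0,0,0]},{"dp":[0,0,0.035],"delta_rot":[0,0,0]},{"dp":[0,0,0.015],"delta_rot":[0,0,0]},{"dp":[0,0,0],"delta_rot":[0,0,0]},{"dp":[0,0,0],"delta_rot":[0,0,0]},{"dp":[0,0,0],"delta_rot":[0,0,0]}]'
python3 -c "
from h import *
go(.501,-.005,.0175,178.9)"
```

```text
clock: 22.05
eef_pos: [0.5029, -0.0057, 0.0321]
ee_rot: [0.01, 1.0, 0.0, 0.001]
force: [0.4, -0.6, -1.2]
gripper_width: 0.0273
gripper_force: 59.8
t 22.05 pos [ 0.5029 -0.0057  0.0321] w 0.0273 F [ 0.4 -0.6 -1.2] q [ 0.8   0.85 -1.1   2.03  0.99  0.93  0.69]
turn [0.    0.003 0.   ] rows 1.0 then shift [0.0019 0.0006 0.0146] rows 1.0
```

```bash
python3 -m crank '[{"dp":[0.0015,0.0005,0.009],"delta_rot":[0,0,0]},{"dp":[0,0,0.004],"delta_rot":[0,0,0]},{"dp":[0,0,0.0015],"delta_rot":[0,0,0]},{"dp":[0,0,0],"delta_rot":[0,0,0]},{"dp":[0,0,0],"delta_rot":[0,0,0]}]'
python3 -m crank '[{"dp":[0,0,0],"delta_rot":[0,0,0]},{"dp":[0,0,0],"delta_rot":[0,0,0]},{"dp":[0,0,0],"delta_rot":[0,0,0]}]' 0.2
python3 -m crank '[{"dp":[0,0,-0.02],"delta_rot":[0,0,0]},{"dp":[0,0,-0.04],"delta_rot":[0,0,0]},{"dp":[0,0,-0.05],"delta_rot":[0,0,0]},{"dp":[-0.03,0,-0.04],"delta_rot":[0,0,0]},{"dp":[-0.04,0,-0.03],"delta_rot":[0,0,0]},{"dp":[-0.04,0,0],"delta_rot":[0,0,0]},{"dp":[-0.04,0,0],"delta_rot":[0,0,0]},{"dp":[-0.04,0,0],"delta_rot":[0,0,0]}]' 1
python3 -m crank '[{"dp":[-0.04,0,0],"delta_rot":[0,0,0]},{"dp":[-0.02,0,0],"delta_rot":[0,0,0]},{"dp":[0,0,0],"delta_rot":[0,0,0]},{"dp":[0,0,0],"delta_rot":[0,0,0]}]'
python3 - <<'E'
from h import *;from rig import status,cams
s=status.read_state();c=cams.capture("wrist");W=world(c,s)
blobs(W,.006,300)
for n,cx,cy,z0,z1,r in(("arm",.5,-.005,.036,.055,.09),("tinlid",.675,.01,.03,.04,.045)):
    m=(W[...,2]>z0)&(W[...,2]<z1)&(abs(W[...,0]-cx)<r)&(abs(W[...,1]-cy)<r);print(n,m.sum(),np.round(rect(W[m][:,:2]),4) if m.any() else '')
go(.6755,.0095,.1,178.9)
cv2.imwrite("pics/w7.png",c["frame"])
E
```

```text
clock: 22.55
eef_pos: [0.4998, -0.0063, 0.0167]
ee_rot: [0.01, 1.0, -0.001, -0.0]
force: [-4.2, -2.3, 7.3]
gripper_width: 0.0271
gripper_force: 61.2
clock: 22.85
eef_pos: [0.5001, -0.0059, 0.016]
ee_rot: [0.01, 1.0, 0.0, 0.0]
force: [0.7, -0.2, 0.2]
gripper_width: 0.0512
gripper_force: 0.0
clock: 23.65
eef_pos: [0.6915, -0.0103, 0.196]
ee_rot: [0.01, 1.0, -0.0, 0.0]
force: [0.6, -0.5, -0.0]
gripper_width: 0.0855
gripper_force: 0.0
clock: 24.05
eef_pos: [0.7493, -0.01, 0.1952]
ee_rot: [0.01, 1.0, 0.0, -0.001]
force: [-0.2, -0.8, 0.8]
gripper_width: 0.0854
gripper_force: 0.0
7 px [414   0] 784 rect [0.5783 0.1384] [0.101 0.005] 86.6 mean [0.5782 0.137 ] zpct [0.007 0.016 0.024 0.026]
8 px [306  77] 3580 rect [0.6752 0.0127] [0.065 0.065] -75.5 mean [0.6744 0.0127] zpct [0.033 0.034 0.035 0.037]
9 px [ 13 107] 8083 rect [ 0.7257 -0.2875] [0.12  0.079] 2.5 mean [ 0.7218 -0.2834] zpct [0.011 0.017 0.02  0.022]
10 px [581 127] 3161 rect [0.7255 0.2955] [0.066 0.032] -9.7 mean [0.726  0.2892] zpct [0.01  0.041 0.069 0.075]
11 px [294 187] 6070 rect [0.7959 0.0295] [0.129 0.056] -80.3 mean [0.7897 0.0268] zpct [0.014 0.038 0.07  0.073]
arm 0 
tinlid 3580 [ 6.75200e-01  1.27000e-02  6.49000e-02  6.47000e-02 -7.54889e+01]
t 24.1 pos [ 0.7489 -0.0102  0.1955] w 0.0858 F [-0.1 -0.3 -0.3] q [ 0.56  0.95 -1.13  1.27  0.84  1.41  1.04]
turn [ 0.    -0.001  0.   ] rows 1.0 then shift [0.0738 0.0183 0.0955] rows 4.0
```

View pics/w7.png

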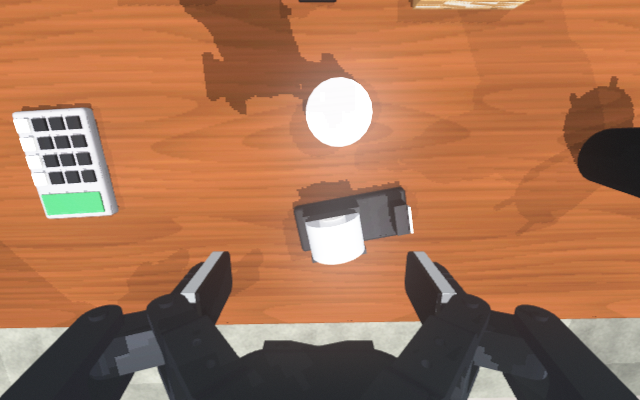

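The tin lid is at (339,111), clear of the tape dispenser at (352,222).

```bash
python3 -m crank '[{"dp":[0.0248,0.0072,0],"delta_rot":[0,0,0]},{"dp":[0.0248,0.0072,0.02],"delta_rot":[0,0,0]},{"dp":[0.0248,0.0072,0.03],"delta_rot":[0,0,0]},{"dp":[0,0,0.04],"delta_rot":[0,0,0]},{"dp":[0,0,0.03],"delta_rot":[0,0,0]},{"dp":[0,0,0],"delta_rot":[0,0,0]},{"dp":[0,0,0],"delta_rot":[0,0,0]}]' 1
python3 - <<'E'
from h import *;from rig import status,cams
go(.6752,.0127,.004,178.9)
E
```

```text
clock: 24.8
eef_pos: [0.6754, 0.0121, 0.0767]
ee_rot: [0.01, 1.0, 0.0, -0.0]
force: [-0.1, 0.0, 0.3]
gripper_width: 0.0852
gripper_force: 0.0
t 24.8 pos [0.6754 0.0121 0.0767] w 0.0852 F [-0.1  0.   0.3] q [ 0.61  0.98 -1.08  1.57  0.92  1.17  0.87]
turn [ 0.    -0.    -0.001] rows 1.0 then shift [0.0002 0.0006 0.0727] rows 2.0
```

```bash
python3 -m crank '[{"dp":[0,0.0005,0.03],"delta_rot":[0,0,0]},{"dp":[0,0,0.03],"delta_rot":[0,0,0]},{"dp":[0,0,0.01],"delta_rot":[0,0,0]},{"dp":[0,0,0],"delta_rot":[0,0,0]},{"dp":[0,0,0],"delta_rot":[0,0,0]}]'
python3 -m crank '[{"dp":[0,0,0],"delta_rot":[0,0,0]},{"dp":[0,0,0],"delta_rot":[0,0,0]},{"dp":[0,0,0],"delta_rot":[0,0,0]},{"dp":[0,0,0],"delta_rot":[0,0,0]}]' -1
python3 -m crank '[{"dp":[0,0,-0.03],"delta_rot":[0,0,0]},{"dp":[0,0,-0.04],"delta_rot":[0,0,0]},{"dp":[0,0,-0.04],"delta_rot":[0,0,0]},{"dp":[0,0,0],"delta_rot":[0,0,0]},{"dp":[0,0,0],"delta_rot":[0,0,0]}]'
python3 - <<'E'
from h import *
go(.616,-.1512,.12,178.9)
E
```

```text
clock: 25.3
eef_pos: [0.6772, 0.0133, 0.0082]
ee_rot: [0.01, 1.0, 0.0, 0.001]
force: [0.5, -0.3, 0.3]
gripper_width: 0.0855
gripper_force: 0.0
clock: 25.7
eef_pos: [0.6775, 0.013, 0.0086]
ee_rot: [0.01, 1.0, 0.0, 0.002]
force: [-0.9, 0.2, 5.3]
gripper_width: 0.0635
gripper_force: 65.5
clock: 26.2
eef_pos: [0.6768, 0.0127, 0.1178]
ee_rot: [0.01, 1.0, -0.0, 0.001]
force: [0.0, -0.6, -2.2]
gripper_width: 0.0637
gripper_force: 66.8
t 26.2 pos [0.6768 0.0127 0.1178] w 0.0637 F [ 0.  -0.6 -2.2] q [ 0.62  0.94 -1.12  1.55  0.88  1.22  0.89]
turn [-0.001  0.003 -0.001] rows 1.0 then shift [ 0.0576 -0.1651 -0.0022] rows 5.0
```

```bash
python3 -m crank '[{"dp":[0.011,-0.032,0],"delta_rot":[0,0,0]},{"dp":[0.011,-0.033,0],"delta_rot":[0,0,0]},{"dp":[0.011,-0.033,0],"delta_rot":[0,0,0]},{"dp":[0.012,-0.033,0],"delta_rot":[0,0,0]},{"dp":[0.012,-0.033,0.02],"delta_rot":[0,0,0]},{"dp":[0,0,0.03],"delta_rot":[0,0,0]},{"dp":[0,0,0],"delta_rot":[0,0,0]},{"dp":[0,0,0],"delta_rot":[0,0,0]}]'
python3 - <<'E'
from h import *
go(.6175,-.1514,.0085,178.9)
E
```

```text
clock: 27.0
eef_pos: [0.6148, -0.1489, 0.0651]
ee_rot: [0.009, 1.0, 0.001, -0.001]
force: [1.0, 0.5, -1.3]
gripper_width: 0.0639
gripper_force: 66.8
t 27.0 pos [ 0.6148 -0.1489  0.0651] w 0.0639 F [ 1.   0.5 -1.3] q [ 0.91  0.95 -1.1   1.69  0.94  1.12  1.08]
turn [ 0.002 -0.002  0.001] rows 1.0 then shift [-0.0028 -0.0025  0.0566] rows 2.0
```

```bash
python3 -m crank '[{"dp":[-0.0027,-0.0025,0.02],"delta_rot":[0,0,0]},{"dp":[0,0,0.02],"delta_rot":[0,0,0]},{"dp":[0,0,0.01],"delta_rot":[0,0,0]},{"dp":[0,0,0],"delta_rot":[0,0,0]},{"dp":[0,0,0],"delta_rot":[0,0,0]}]'
python3 - <<'E'
from h import *
go(.6175,-.1514,.0085,178.9)
E
```

```text
clock: 27.5
eef_pos: [0.6183, -0.152, 0.0157]
ee_rot: [0.01, 1.0, 0.0, -0.0]
force: [0.3, -0.0, -1.3]
gripper_width: 0.0641
gripper_force: 66.8
t 27.5 pos [ 0.6183 -0.152   0.0157] w 0.0641 F [ 0.3 -0.  -1.3] q [ 0.89  1.01 -1.04  1.7   1.    1.06  1.05]
turn [ 0.001 -0.     0.   ] rows 1.0 then shift [0.0008 0.0006 0.0072] rows 1.0
```

```bash
python3 -m crank '[{"dp":[0.0005,0.0005,0.004],"delta_rot":[0,0,0]},{"dp":[0,0,0.003],"delta_rot":[0,0,0]},{"dp":[0,0,0],"delta_rot":[0,0,0]},{"dp":[0,0,0],"delta_rot":[0,0,0]}]'
python3 -m crank '[{"dp":[0,0,0],"delta_rot":[0,0,0]},{"dp":[0,0,0],"delta_rot":[0,0,0]},{"dp":[0,0,0],"delta_rot":[0,0,0]}]' 1
python3 -m crank '[{"dp":[0,0,-0.02],"delta_rot":[0,0,0]},{"dp":[0,0,-0.04],"delta_rot":[0,0,0]},{"dp":[0,0,-0.05],"delta_rot":[0,0,0]},{"dp":[-0.03,0.03,-0.05],"delta_rot":[0,0,0]},{"dp":[-0.03,0.03,-0.04],"delta_rot":[0,0,0]},{"dp":[-0.02,0.03,-0.02],"delta_rot":[0,0,0]},{"dp":[0,0,0],"delta_rot":[0,0,0]},{"dp":[0,0,0],"delta_rot":[0,0,0]}]'
python3 - <<'E'
from h import *;from rig import status,cams
s=status.read_state();c=cams.capture("wrist");W=world(c,s);Z=W[...,2]
for n,cx,cy,z0,z1,r,r2 in(("stapler",.5,-.005,.036,.055,.09,.04),("staplerbase",.5,-.005,.005,.055,.09,.04),("tinlid",.615,-.151,.03,.04,.045,.045),("ink",.498,-.149,.008,.02,.08,.06),("stamp",.498,-.149,.026,.04,.05,.05),("forms",.503,.139,.02,.032,.1,.075)):
    m=(Z>z0)&(Z<z1)&(abs(W[...,0]-cx)<r)&(abs(W[...,1]-cy)<r2);print(n,m.sum(),np.round(rect(W[m][:,:2]),4) if m.any() else '')
go(.40,.25,.2,-148.1)
cv2.imwrite("pics/w8.png",c["frame"])
E
```

```text
clock: 27.9
eef_pos: [0.6179, -0.1523, 0.0091]
ee_rot: [0.01, 1.0, -0.0, 0.0]
force: [-0.4, -0.2, -0.9]
gripper_width: 0.0638
gripper_force: 66.8
clock: 28.2
eef_pos: [0.6181, -0.1522, 0.0093]
ee_rot: [0.01, 1.0, -0.0, 0.0]
force: [-1.0, 0.9, 0.1]
gripper_width: 0.0853
gripper_force: 0.0
clock: 29.0
eef_pos: [0.6885, -0.0729, 0.2135]
ee_rot: [0.008, 1.0, 0.0, 0.001]
force: [-0.2, -0.5, -0.2]
gripper_width: 0.0853
gripper_force: 0.0
stapler 1734 [ 0.5395 -0.006   0.0494  0.0284 -1.0321]
staplerbase 2644 [ 0.5371 -0.0063  0.0655  0.0374  0.5316]
tinlid 3186 [ 6.15800e-01 -1.50700e-01  6.50000e-02  6.46000e-02  8.80879e+01]
ink 4975 [ 5.33100e-01 -1.48700e-01  9.46000e-02  5.91000e-02  8.89242e+01]
stamp 774 [ 5.19200e-01 -1.45400e-01  3.41000e-02  1.74000e-02  8.97613e+01]
forms 5916 [5.45700e-01 1.39100e-01 1.02100e-01 6.58000e-02 8.86418e+01]
t 29.05 pos [ 0.6877 -0.0749  0.212 ] w 0.085 F [ 0.  -0.3 -0.1] q [ 0.75  0.87 -1.18  1.44  0.8   1.37  1.09]
turn [-0.001 -0.    -0.576] rows 5.0 then shift [0.0725 0.4278 0.012 ] rows 11.0
```

View pics/w8.png

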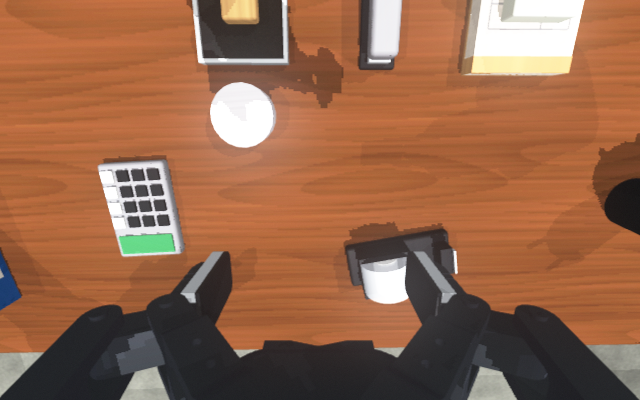

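The tin at (243,115) sits centred behind the ink pad and the stapler at (380,30) lies parallel between the pads. Last item is the staple box.

```bash
python3 -m crank '[{"dp":[0,0,0],"delta_rot":[0,0,-0.115]},{"dp":[0,0,0],"delta_rot":[0,0,-0.115]},{"dp":[0,0,0],"delta_rot":[0,0,-0.115]},{"dp":[0,0,0],"delta_rot":[0,0,-0.115]},{"dp":[0,0,0],"delta_rot":[0,0,-0.115]},{"dp":[-0.002,0.035,0],"delta_rot":[0,0,0]},{"dp":[-0.002,0.035,0],"delta_rot":[0,0,0]},{"dp":[-0.002,0.035,0],"delta_rot":[0,0,0]}]' 0.3 >/dev/null
python3 -m crank '[{"dp":[-0.002,0.035,0],"delta_rot":[0,0,0]},{"dp":[-0.002,0.035,0],"delta_rot":[0,0,0]},{"dp":[-0.002,0.035,0],"delta_rot":[0,0,0]},{"dp":[-0.002,0.035,0],"delta_rot":[0,0,0]},{"dp":[-0.002,0.035,0],"delta_rot":[0,0,0]},{"dp":[-0.002,0.035,0],"delta_rot":[0,0,0]},{"dp":[-0.002,0.035,0],"delta_rot":[0,0,0]},{"dp":[-0.002,0.035,0],"delta_rot":[0,0,0]}]' >/dev/null
python3 -m crank '[{"dp":[-0.001,0.035,0.01],"delta_rot":[0,0,0]},{"dp":[0,0.035,0],"delta_rot":[0,0,0]},{"dp":[0,0.035,0],"delta_rot":[0,0,0]},{"dp":[0,0,0],"delta_rot":[0,0,0]},{"dp":[0,0,0],"delta_rot":[0,0,0]}]'
python3 - <<'E'
from h import *;from rig import status,cams
go(.3755,.328,.1,-148.1)
s=status.read_state();c=cams.capture("wrist");W=world(c,s);Z=W[...,2]
for n,cx,cy,z0,z1,r,r2 in(("box",.3755,.328,.015,.03,.05,.05),("all",.3755,.328,.008,.03,.05,.05)):
    m=(Z>z0)&(Z<z1)&(abs(W[...,0]-cx)<r)&(abs(W[...,1]-cy)<r2);print(n,m.sum(),np.round(rect(W[m][:,:2]),4) if m.any() else '')
E
```

```text
clock: 31.15
eef_pos: [0.449, 0.3525, 0.2008]
ee_rot: [-0.274, 0.962, -0.001, -0.0]
force: [-0.1, 0.0, 0.3]
gripper_width: 0.0553
gripper_force: 0.0
t 31.15 pos [0.449  0.3525 0.2008] w 0.0553 F [-0.1  0.   0.3] q [ 0.18  0.75 -1.31  1.77  0.77  1.25  0.79]
turn [-0.001 -0.001 -0.001] rows 1.0 then shift [0.0754 0.0181 0.1008] rows 4.0
box 1926 [ 0.3739  0.3285  0.0554  0.0358 31.8918]
all 1926 [ 0.3739  0.3285  0.0554  0.0358 31.8918]
```

```bash
python3 -m crank '[{"dp":[0.025,0.006,0],"delta_rot":[0,0,0]},{"dp":[0.026,0.007,0.02],"delta_rot":[0,0,0]},{"dp":[0.025,0.006,0.03],"delta_rot":[0,0,0]},{"dp":[0,0,0.04],"delta_rot":[0,0,0]},{"dp":[0,0,0.03],"delta_rot":[0,0,0]},{"dp":[0,0,0.02],"delta_rot":[0,0,0]},{"dp":[0,0,0],"delta_rot":[0,0,0]},{"dp":[0,0,0],"delta_rot":[0,0,0]}]'
python3 - <<'E'
from h import *
go(.374,.3285,.004,-148.1)
E
```

```text
clock: 32.0
eef_pos: [0.3754, 0.3287, 0.0614]
ee_rot: [-0.273, 0.962, -0.0, -0.0]
force: [-0.9, 0.0, -0.2]
gripper_width: 0.0555
gripper_force: 0.0
t 32.0 pos [0.3754 0.3287 0.0614] w 0.0555 F [-0.9  0.  -0.2] q [ 0.11  0.82 -1.17  2.03  0.94  0.97  0.56]
turn [-0.    -0.001 -0.004] rows 1.0 then shift [0.0013 0.0006 0.0574] rows 2.0
```

```bash
python3 -m crank '[{"dp":[0.001,0.0005,0.03],"delta_rot":[0,0,0]},{"dp":[0,0,0.02],"delta_rot":[0,0,0]},{"dp":[0,0,0.006],"delta_rot":[0,0,0]},{"dp":[0,0,0],"delta_rot":[0,0,0]},{"dp":[0,0,0],"delta_rot":[0,0,0]}]'
python3 -m crank '[{"dp":[0,0,0],"delta_rot":[0,0,0]},{"dp":[0,0,0],"delta_rot":[0,0,0]},{"dp":[0,0,0],"delta_rot":[0,0,0]},{"dp":[0,0,0],"delta_rot":[0,0,0]}]' -1
python3 -m crank '[{"dp":[0,0,-0.03],"delta_rot":[0,0,0]},{"dp":[0,0,-0.04],"delta_rot":[0,0,0]},{"dp":[0,0,-0.05],"delta_rot":[0,0,0]},{"dp":[0,0,-0.05],"delta_rot":[0,0,0.115]},{"dp":[0,0,0],"delta_rot":[0,0,0.115]},{"dp":[0,0,0],"delta_rot":[0,0,0.115]},{"dp":[0,0,0],"delta_rot":[0,0,0.115]},{"dp":[0,0,0],"delta_rot":[0,0,0.115]}]'
python3 - <<'E'
from h import *
go(.616,-.151,.12,178.9)
E
```

```text
clock: 32.5
eef_pos: [0.3743, 0.3302, 0.0067]
ee_rot: [-0.274, 0.962, 0.0, 0.001]
force: [0.1, 0.8, 1.0]
gripper_width: 0.0555
gripper_force: 0.0
clock: 32.9
eef_pos: [0.3743, 0.3302, 0.0068]
ee_rot: [-0.274, 0.962, 0.0, 0.001]
force: [0.1, -1.8, 6.5]
gripper_width: 0.0343
gripper_force: 60.1
clock: 33.7
eef_pos: [0.3735, 0.3295, 0.176]
ee_rot: [0.012, 1.0, 0.0, 0.001]
force: [0.3, 0.2, -1.2]
gripper_width: 0.0344
gripper_force: 60.4
t 33.7 pos [0.3735 0.3295 0.176 ] w 0.0344 F [ 0.3  0.2 -1.2] q [ 0.18  0.58 -1.24  1.96  0.63  1.06  0.21]
turn [ 0.     0.001 -0.005] rows 1.0 then shift [-0.2517 -0.4758  0.056 ] rows 14.0
```

```bash
python3 -m crank '[{"dp":[-0.018,-0.034,0],"delta_rot":[0,0,-0.005]},{"dp":[-0.018,-0.034,0],"delta_rot":[0,0,0]},{"dp":[-0.018,-0.034,0],"delta_rot":[0,0,0]},{"dp":[-0.018,-0.034,0],"delta_rot":[0,0,0]},{"dp":[-0.018,-0.034,0],"delta_rot":[0,0,0]},{"dp":[-0.018,-0.034,0],"delta_rot":[0,0,0]},{"dp":[-0.018,-0.034,0],"delta_rot":[0,0,0]}]' >/dev/null
python3 -m crank '[{"dp":[-0.018,-0.034,0],"delta_rot":[0,0,0]},{"dp":[-0.018,-0.034,0],"delta_rot":[0,0,0]},{"dp":[-0.018,-0.034,0],"delta_rot":[0,0,0]},{"dp":[-0.018,-0.034,0],"delta_rot":[0,0,0]},{"dp":[-0.018,-0.034,0],"delta_rot":[0,0,0]},{"dp":[-0.018,-0.034,0],"delta_rot":[0,0,0]},{"dp":[-0.018,-0.034,0],"delta_rot":[0,0,0]}]' >/dev/null
python3 -m crank '[{"dp":[0,0,0.03],"delta_rot":[0,0,0]},{"dp":[0,0,0.03],"delta_rot":[0,0,0]},{"dp":[0,0,0],"delta_rot":[0,0,0]},{"dp":[0,0,0],"delta_rot":[0,0,0]}]'
python3 - <<'E'
from h import *
go(.617,-.151,.0415,178.9)
E
```

```text
clock: 35.5
eef_pos: [0.6181, -0.1497, 0.1159]
ee_rot: [0.007, 1.0, 0.0, -0.0]
force: [0.7, 1.2, -1.0]
gripper_width: 0.0339
gripper_force: 60.3
t 35.5 pos [ 0.6181 -0.1497  0.1159] w 0.0339 F [ 0.7  1.2 -1. ] q [ 0.92  0.87 -1.11  1.66  0.85  1.16  1.14]
turn [ 0.001 -0.     0.005] rows 1.0 then shift [ 0.0011 -0.0014  0.0744] rows 2.0
```

```bash
python3 -m crank '[{"dp":[0.001,-0.0014,0.03],"delta_rot":[0,0,0.005]},{"dp":[0,0,0.025],"delta_rot":[0,0,0]},{"dp":[0,0,0.01],"delta_rot":[0,0,0]},{"dp":[0,0,0],"delta_rot":[0,0,0]},{"dp":[0,0,0],"delta_rot":[0,0,0]}]'
python3 - <<'E'
from h import *
go(.617,-.151,.0415,178.9)
E
```

```text
clock: 36.0
eef_pos: [0.6185, -0.1511, 0.0523]
ee_rot: [0.01, 1.0, 0.0, 0.001]
force: [-0.0, -0.3, -0.5]
gripper_width: 0.0342
gripper_force: 60.4
t 36.0 pos [ 0.6185 -0.1511  0.0523] w 0.0342 F [-0.  -0.3 -0.5] q [ 0.89  0.94 -1.04  1.69  0.92  1.07  1.09]
turn [ 0.     0.002 -0.   ] rows 1.0 then shift [0.0015 0.0001 0.0108] rows 1.0
```

```bash
python3 -m crank '[{"dp":[0.001,0,0.006],"delta_rot":[0,0,0]},{"dp":[0,0,0.003],"delta_rot":[0,0,0]},{"dp":[0,0,0.001],"delta_rot":[0,0,0]},{"dp":[0,0,0],"delta_rot":[0,0,0]},{"dp":[0,0,0],"delta_rot":[0,0,0]}]'
python3 -m crank '[{"dp":[0,0,0],"delta_rot":[0,0,0]},{"dp":[0,0,0],"delta_rot":[0,0,0]},{"dp":[0,0,0],"delta_rot":[0,0,0]}]' 0.2
python3 -m crank '[{"dp":[0,0,-0.02],"delta_rot":[0,0,0]},{"dp":[0,0,-0.04],"delta_rot":[0,0,0]},{"dp":[0,0,-0.05],"delta_rot":[0,0,0]},{"dp":[-0.03,0.03,-0.05],"delta_rot":[0,0,0]},{"dp":[-0.03,0.03,-0.04],"delta_rot":[0,0,0]},{"dp":[-0.02,0.03,0],"delta_rot":[0,0,0]},{"dp":[0,0,0],"delta_rot":[0,0,0]},{"dp":[0,0,0],"delta_rot":[0,0,0]}]'
python3 - <<'E'
from h import *;from rig import status,cams
s=status.read_state();c=cams.capture("wrist");W=world(c,s);Z=W[...,2]
for n,cx,cy,z0,z1,r,r2 in(("stapler",.5,-.005,.036,.055,.09,.04),("tinlid",.615,-.151,.03,.038,.045,.045),("box",.615,-.151,.048,.06,.045,.045)):
    m=(Z>z0)&(Z<z1)&(abs(W[...,0]-cx)<r)&(abs(W[...,1]-cy)<r2);print(n,m.sum(),np.round(rect(W[m][:,:2]),4) if m.any() else '')
cv2.imwrite("pics/w9.png",c["frame"]);cv2.imwrite("pics/side9.png",cams.capture("side")["frame"])
E
```

```text
clock: 36.5
eef_pos: [0.6163, -0.1517, 0.0408]
ee_rot: [0.01, 1.0, -0.0, 0.0]
force: [-2.4, -0.6, 3.9]
gripper_width: 0.0345
gripper_force: 60.8
clock: 36.8
eef_pos: [0.6163, -0.1515, 0.0402]
ee_rot: [0.01, 1.0, 0.0, 0.0]
force: [-0.8, -0.5, -0.6]
gripper_width: 0.0512
gripper_force: 0.0
clock: 37.6
eef_pos: [0.6865, -0.0724, 0.2241]
ee_rot: [0.008, 1.0, 0.0, 0.0]
force: [-0.1, 0.0, -1.0]
gripper_width: 0.0508
gripper_force: 0.0
stapler 1790 [ 0.5369 -0.0059  0.0546  0.0283 -0.712 ]
tinlid 857 [  0.6163  -0.1503   0.065    0.0639 -56.7597]
box 2069 [ 0.6154 -0.1504  0.0551  0.037  -0.6981]
```

View pics/w9.png

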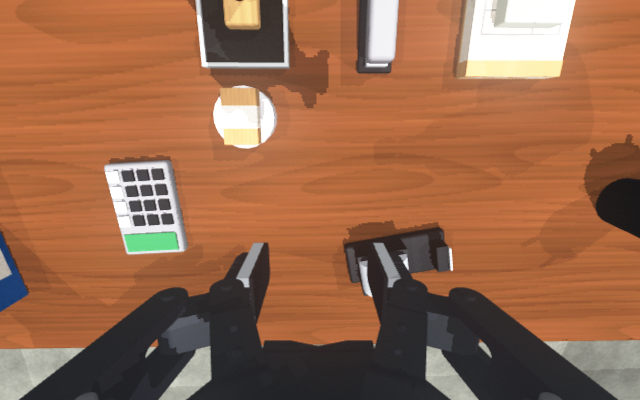

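View pics/side9.png

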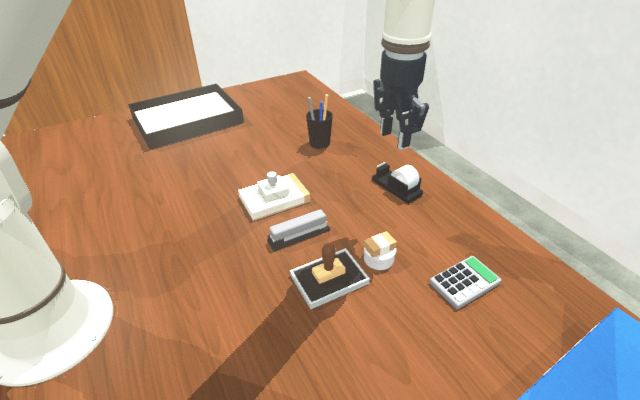

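The wrist view shows the box flat and centred on the tin at (243,117). The side view shows the paperweight (273,187), stapler (300,228), stamp upright (330,265) and tin with box (380,250) all in place, the bystanders unmoved and the arm clear.

```bash
python3 -c "
from rig import workorder
print(workorder.close_job())"
```

```text
the job is handed in; nothing more can be done
None
```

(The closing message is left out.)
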